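# Set the pipe length gauge and hold it out at its second stop

## Robot

A 7-joint arm with a two-finger parallel gripper is mounted at the origin on the work surface. World frame = base frame: x ahead of the robot, y to its left, z up, the work surface at z = 0. Lengths are in m, angles in rad, forces in N, time in s.
With the tool pointing down it reaches from about 0.4 to 0.85 m from the base axis. Payload 10.4 kg.
Tool frame: the origin (TCP) lies at the very end of the fingers, on their centre line; the grasp point (between the pads) lies 19 mm behind it; z points along the fingers, y is the direction in which the jaws open and shut (so a half turn about z gives the same grasp; the last joint's range is limited). The gripper opens to 87 mm and grips with 3 to 60 N. Pads are 19 mm wide; open, the fingers measure 117 mm over their backs; the gripper's body (75 mm by 190 mm) begins 51 mm behind the grasp point.
Start: joints at [1.316, 0.332, -0.065, 1.46, 0.022, 1.35, -0.088], TCP at [0.144, -0.608, 0.223] pointing down, gripper open.
Joint ranges: [-2.6, 2.6], [-0.5, 2.12], [-1.47, 1.34], [0.16, 2.42], [-1.27, 4.41], [0.06, 2.06], [-2.6, 2.6]. Speed limits (rad/s): [2.22, 2.22, 2.79, 2.79, 3.14, 3.14, 3.14].

## Interface

Orientations are given as a unit quaternion [x, y, z, w].
In Python, from bench import r, eyes, job gives the robot as it stands. The module is installed in compiled form; this text tells all that it offers.
- The arm moves only by the tool play_rows, never from a script. Its argument "motion" is a list of rows, each a list of 7 numbers: the shift along the tool's x, y, z as a fraction of full scale, then the turn, a rotation vector about the tool's x, y, z as a fraction of full scale, then the opening in per cent of the stroke, from 0 (shut) to 100 (fully open). A call has 1 to 5 rows; each row is the pose to reach, as a shift and turn from the pose commanded when the call began, along the tool's axes at that moment; what a row does not reach only later rows make up. Full scale, the value 1, is 0.2 m for a shift and 90 degrees for a turn. A row lasts 1/8 s, in which the tool goes at most 62.5 mm and 10.7 degrees, less where a joint would pass 70% of its speed; a pose out of reach is approached as far as the arm can. A call with a number of a shift or a turn outside -1 to 1 is refused whole. A call with a gripper value outside its range is refused whole. The fingers move at their own pace and stop on an object; "squeeze" is the grip in N (left out, the last holds). Time passes only in rows, so rows that repeat a pose let the fingers close. It gives the time, the measured TCP pose, the force and the opening at its end, in the units of the state.
- r.read_state(): the state, without advancing time (a new reading comes with each control period).
- eyes.camera(name): name is "scene" or "top" or "wrist"; returns a dict with "image" (384x512x3 uint8, red, green, blue), "mtx" (3x3 intrinsics, pixels), "R" (3x3) and "t" (3): a world point X has camera coordinates R X + t. Camera axes: x right, y down, z forward; pixel columns grow to the right and rows downward; lengths in m; the calibration is good to about 2 mm. The wrist camera is an equidistant fisheye: a pixel r from the principal point sees the ray r / f radians off the axis. A picture is of the moment at which its call begins. There is no depth.
- job.close_job(): hands the job in, once; it reports no verdict.
Trained networks look in a picture, given as the dict that the camera call returned (one of the last four; its "shot" number tells which), for a name from the list of things; names that differ only in an ending like _2 or _b are one class to them, and where a whole thing is asked for, a point or a joint stands for the part that bears it (a point fixed in the world has none). Each returns a list of dicts, best first, with "p" (0 to 1); they miss things now and then, are a little off and sometimes report something else, mostly with a low value. They report only what shows in the picture. A call takes as long as a camera call.
- eyes.regions_of(picture, label): "region" (384x512 bool, what is visible of it) and "xy" ([column, row] in pixels, amid what is visible of it).
- eyes.landmark_of(picture, label): "xy" ([column, row] in pixels: a listed point, or the origin of a listed thing).
The state is a dict: "time": time; "joint_positions": joint angles; "joint_vel": joint speeds; "joint_torque": joint torques, N m; "ee_pos": TCP position; "eef_rot": TCP orientation; "ft_force": force on the tool from outside, world axes, zero at the start; "torque": the same for the moment, N m; "width": finger opening in m.
Only numpy, scipy, OpenCV 4.12 (cv2) and the standard library are available. Lean on these libraries where they do the work, as an engineer would, in place of code of your own. Each camera call takes 0.05 s, during which the arm holds its last target. There are 200 camera calls.

## Task

Turn the pipe gauge's handwheel clockwise, regrasping as needed, until its pointer lines up with the index clip on the dial drum. Then squeeze the black button in the side of the gauge's puller so that it unlatches, pull it straight out past its first stop to its second stop (fully extended), and finish while holding it there, because its spring draws it back. Leave the wheel at the mark and everything lying around where it is.

Things in the scene. Friction and masses are not known exactly. Their poses are not given: they have to be found in the camera images.
- bed: Fixed bed of the gauge: green castings, two steel pipe rails along its y axis. Origin on the table under its middle; x away from the robot, y left, z up; turned up to 0.25 rad. A 48 mm steel pipe is clamped at its right (y -240, z 100 mm, near end x -120). Green dial drum: centre x -160, y 140 mm, 160 mm across, top at z 45. All tops on the bed are below z 130 mm.
- wheel_center (a point): Centre of the dark steel handwheel: a plain disc 64 mm across, 20 mm thick, vertical axis; this point is at mid-thickness, 90 mm above the table. The rim is free all round at that height: grip it across its diameter from above. Friction about 0.25 N m; it stays where left. 1 rad clockwise moves carriage and puller 4 mm to the bed's +y.
- pointer_tip (a point): Outer tip of the aluminium pointer bar (28 x 5 mm) on the wheel's top face, 30 mm from the axis, 102 mm above the table; turns with the wheel. At the start it points to the bed's +y (left).
- wheel (a joint): Angle of the handwheel, 0 at the start, grows clockwise seen from above, stops at 0 and 6.2 rad. The mark lies 1.8 to 2.9 rad from the start.
- index_mark (a point): Where the pointer's tip must come: 30 mm from the wheel's axis, 102 mm above the table, in the direction of the index clip. The clip is a small aluminium block (22 x 7 x 16 mm) standing on the dial drum outside the wheel, 57 to 79 mm from the axis, top 61 mm above the table; it stays put.
- puller_grip (a point): Where to grip the puller: on its centre line, level with the button, 100 mm above the table. The puller is a level aluminium bar 110 mm long (along x), 30 wide, 32 high, sticking out of its housing towards the robot. At its near end, 48 to 56 mm nearer the robot than this point, a steel stop plate 8 mm thick, 34 high reaches 150 mm to the right.
- puller_root (a point): Point on the puller's centre line 60 mm farther from the robot than puller_grip, where the bar ends near the housing. The pull is level, along the line from this point to puller_grip (the bed's -x). Moves with the puller.
- button_face (a point): Centre of the outer face of the black button (26 mm long, 22 mm high) in the puller's left (bed +y) side, 8 mm proud: 38 mm wide over bar and button. Squeezed across the bar between the fingers, one pad on the button, it goes in 6 mm (3 N to start, 8 N fully in; then 32 mm wide).
- trigger (a joint): How far the button is pressed, 0 to 0.006 m. The puller is latched shut (2 mm of play) unless the button is in by about 0.005; keep it in while pulling.
- puller (a joint): How far the inner section is out, 0 to 0.06 m; 0 at the start. It comes out first (spring 3 to 4.2 N plus friction 0.5 N); at 0.06 it is at the first stop.
- tube (a joint): How far the thicker outer section is out, 0 to 0.06 m; 0 at the start. It comes out second (spring 6 to 7.2 N plus friction 0.5 N). With both at 0.06 (120 mm in all) the gauge is at the second stop, a hard stop. If let go the puller springs back.
- coupling: Loose steel pipe coupling (open ring 52 mm across, 40 mm tall) on the table between the wheel and the puller; leave it. Origin: centre of its underside.
- oil_can: Loose grey can 66 mm across, 130 mm tall, left of the wheel; leave it. Origin: centre of its underside.
- wrench: Loose steel wrench lying on the table at the front left; leave it.
- screwdriver: Loose screwdriver lying on the table in front of the puller; leave it.
- wood_block: Loose wood block 90 x 140 x 38 mm at the right; leave it. Origin: centre of its underside.
- elbow_cap: Loose round steel pipe cap 60 mm across, 34 mm tall, in front of the wheel; leave it. Origin: centre of its underside.
- tin: Loose open aluminium tin 90 mm across, 60 mm tall, at the left; leave it. Origin: centre of its underside.

How it is judged:
On the way, in this order (a step that is already met when the one before it is completed fails the run):
1. the wheel's pointer is at the index clip (horizontal distance between pointer_tip and index_mark below 0.006 m and value of joint puller below 0.01 m), for 0.3 s.
2. the button is squeezed in while the puller is still shut (value of joint trigger above 0.0045 m and value of joint each of puller, tube below 0.02 m), for 0.1 s.
3. the puller is out at its first stop, on the way to the second (value of joint puller above 0.055 m).
4. the puller is out at its second stop (value of joint each of tube, puller above 0.055 m), for 0.2 s.
At the end, for the whole second after the job is handed in: The pointer's tip is within 6 mm (about 11 degrees) of the index mark, both sections of the puller are within 5 mm of fully out (second stop), the fingers still hold the puller (contact over 3 N), and none of the loose things has moved more than 30 mm (all of step 4 and horizontal distance between pointer_tip and index_mark below 0.006 m and contact force between the fingers and puller above 3 N and distance of each of coupling, oil_can, wrench, screwdriver, wood_block, elbow_cap, tin from where it was at the start of the episode below 0.03 m); the arm keeps its last pose, push and grip.
It fails at once if a thing lying around is shoved by more than 30 mm (distance of any of coupling, oil_can, wrench, screwdriver, wood_block, elbow_cap, tin from where it was at the start of the episode above 0.03 m).
It also fails if it takes over 64 s, if anything falls off the work surface, if the arm or the gripper's body presses on something with over 40 N, if the wrist force passes 120 N, or if a joint passes its speed limit or range.

## Working session

There is one attempt and no reset: what is moved stays moved. The work goes in short steps, Python scripts to look and compute and a tool call to move; the robot and the scene stay as the last step left them, time stands still between calls to the robot, and variables do not carry over. Pictures are saved under pics/ and viewed, about 8 in all and at most 12, crops included, and the job is handed in when it is done.

Besides the shell and the picture viewer there is one more tool, called after ">>>" as name([rows], argument=value, ...), one row to a line, values as JSON. play_rows: Moves the arm, as the interface text tells. Shift numbers are shares of 0.2 m and turn numbers shares of 90 degrees, none past 1 either way. Its arguments: {"type":"object","properties":{"motion":{"type":"array","items":{"type":"array","items":{"type":"number"}}},"squeeze":{"type":"number"}},"required":["motion"]}

```bash
mkdir -p pics
cat > h.py <<'E'
import numpy as np, cv2
from scipy.spatial.transform import Rotation as Rot
from bench import r, eyes, job
def shot(n,save=None):
    p=eyes.camera(n)
    if save: cv2.imwrite(f'pics/{save}.png',cv2.cvtColor(p['image'],cv2.COLOR_RGB2BGR))
    return p
def ray(p,xy):
    d=np.linalg.inv(p['mtx'])@np.array([*xy,1.]); R=np.array(p['R']); return -R.T@np.array(p['t']), R.T@d
def atz(p,xy,z):
    o,d=ray(p,xy); return o+d*(z-o[2])/d[2]
def tri(*pp):
    A=np.zeros((3,3));b=np.zeros(3)
    for p,xy in pp:
        o,d=ray(p,xy); d=d/np.linalg.norm(d); M=np.eye(3)-np.outer(d,d); A+=M;b+=M@o
    return np.linalg.solve(A,b)
def proj(p,X):
    c=np.array(p['R'])@np.array(X)+np.array(p['t']); q=p['mtx']@c; return q[:2]/q[2]
def go(target, R):
    s=r.read_state(); Q=Rot.from_quat(s['eef_rot'])
    sh=Q.inv().apply(np.array(target)-s['ee_pos'])/0.2
    tu=(Q.inv()*R).as_rotvec()/(np.pi/2); return np.round(sh,4),np.round(tu,4)
E
python3 - <<'E'
from h import *
s=r.read_state(); print({k:np.round(v,3) for k,v in s.items()}); print(Rot.from_quat(s['eef_rot']).as_matrix().round(3))
a=shot('scene','s0'); b=shot('top','t0')
Z=dict(wheel_center=.09,pointer_tip=.102,index_mark=.102,puller_grip=.1,puller_root=.1,button_face=.1,bed=0,coupling=0,oil_can=0,elbow_cap=0,tin=0,wood_block=0,wrench=0.005,screwdriver=.01)
for k,z in Z.items():
    o=[]
    for p in (a,b):
        l=eyes.landmark_of(p,k)
        if l: o.append((p,l[0]['xy'])); print(k,np.round(l[0]['xy'],1),round(l[0]['p'],2),atz(p,l[0]['xy'],z).round(4))
    if len(o)==2: print('   tri',tri(*o).round(4))
E
```

```text
{'time': np.float64(0.0), 'joint_positions': array([ 1.316,  0.333, -0.065,  1.461,  0.022,  1.35 , -0.089]), 'joint_vel': array([ 0.001,  0.001,  0.   ,  0.   ,  0.   ,  0.001, -0.001]), 'joint_torque': array([-1.0000e-03, -6.2324e+01,  2.4000e-02, -3.8991e+01, -6.1000e-02,
        3.9000e-02,  0.0000e+00]), 'ee_pos': array([ 0.143, -0.608,  0.222]), 'eef_rot': array([ 0.993,  0.116, -0.   , -0.001]), 'ft_force': array([-0.436,  0.166, -0.576]), 'torque': array([-0.048,  0.007, -0.016]), 'width': np.float64(0.087)}
[[ 0.973  0.23  -0.   ]
 [ 0.23  -0.973  0.001]
 [-0.    -0.001 -1.   ]]
wheel_center [328.8 199.3] 0.58 [0.5772 0.152  0.09  ]
wheel_center [198.1 190.4] 0.61 [0.5693 0.1549 0.09  ]
   tri [0.5699 0.1542 0.0854]
pointer_tip [342.7 195.4] 0.59 [0.5766 0.1844 0.102 ]
pointer_tip [189.3 188.4] 0.89 [0.5736 0.1782 0.102 ]
   tri [0.5742 0.1816 0.1001]
puller_grip [215.8 202.8] 0.82 [ 0.6214 -0.1181  0.1   ]
puller_grip [293.5 170.6] 0.91 [ 0.6184 -0.1184  0.1   ]
   tri [ 0.6188 -0.1186  0.0982]
puller_root [213.5 223.9] 0.76 [ 0.7048 -0.1119  0.1   ]
puller_root [294. 147.]
[... 596 characters left out ...]
.3209 -0.0135]
elbow_cap [289.6 199.6] 0.68 [0.4469 0.0607 0.    ]
elbow_cap [291.6 148.2] 0.66 [ 0.7099 -0.1235  0.    ]
   tri [ 0.6737 -0.028   0.1585]
tin [387.7 260.4] 0.76 [0.6905 0.2859 0.    ]
tin [157.8 159.1] 0.81 [0.6848 0.2894 0.    ]
   tri [ 0.6855  0.2889 -0.0041]
wood_block [137. 217.] 0.85 [ 0.5516 -0.3432  0.    ]
wood_block [369.  203.7] 0.96 [ 0.5309 -0.3531  0.    ]
   tri [ 0.5321 -0.3538 -0.014 ]
wrench [366.6 198.1] 0.72 [0.4357 0.2749 0.005 ]
wrench [161.  244.2] 0.65 [0.4239 0.2761 0.005 ]
   tri [ 0.4243  0.2776 -0.0024]
screwdriver [234.1 202.7] 0.89 [ 0.4853 -0.0912  0.01  ]
screwdriver [283.3 222.4] 0.53 [ 0.4794 -0.0896  0.01  ]
   tri [ 0.4798 -0.0909  0.0063]
```

Run:
```python
import cv2
a=cv2.imread('pics/s0.png');b=cv2.imread('pics/t0.png')
cv2.imwrite('pics/top_big.png',cv2.resize(b[110:270,110:430],(800,400),interpolation=cv2.INTER_CUBIC))
cv2.imwrite('pics/sc_big.png',cv2.resize(a[140:300,100:420],(800,400),interpolation=cv2.INTER_CUBIC))
```

```text
(no output)
```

View pics/top_big.png

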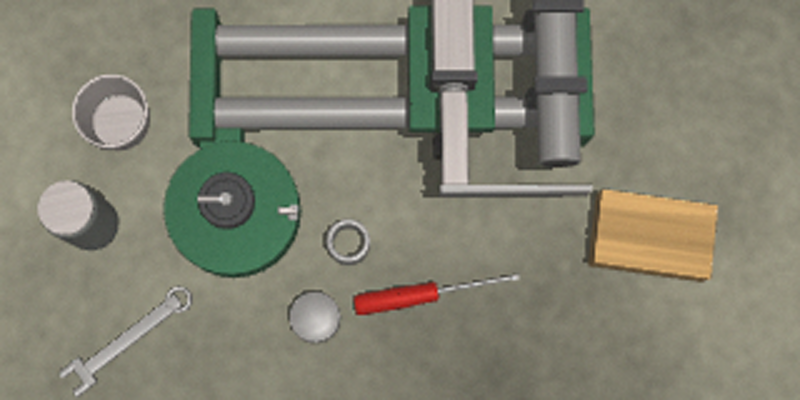

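View pics/sc_big.png

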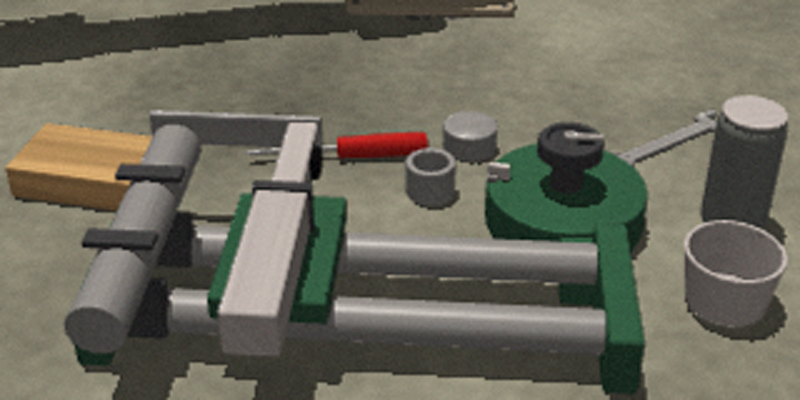

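Run:
```python
from h import *
b=shot('top');a=shot('scene')
c=lambda x,y:(110+x*.4,110+y*.4)
s=lambda x,y:(100+x*.4,140+y*.4)
print('cam top pos',(-np.array(b['R']).T@b['t']).round(3))
for n,q,z in [('plateL',c(443,185),.117),('plateR',c(592,185),.117),('railL',c(216,97),.07),('railR',c(408,97),.07),('rail2L',c(216,25),.07),('rail2R',c(408,25),.07),('drumc',c(232,208),.045),('clip',c(288,211),.061),('tip',c(199,199),.104),('hub',c(226,199),.104),('hubdisc',c(226,201),.1)]:
    print(n,atz(b,q,z).round(4))
for n,q,z in [('plateL',s(320,120),.117),('plateR',s(151,111),.117),('clip',s(499,167),.061),('tip',s(603,138),.104)]:print('scene',n,atz(a,q,z).round(4))
print('clip tri',tri((b,c(288,211)),(a,s(499,169))).round(4))
# green drum ellipse fit
for k in ('wheel','index_mark','puller'):
  for p in (a,b):
    g=eyes.regions_of(p,k); 
    if g: 
      m=g[0]['region']; print(k,g[0]['p'],g[0]['xy'],m.sum()); ys,xs=np.where(m); print(xs.min(),xs.max(),ys.min(),ys.max())
h=cv2.cvtColor(b['image'],cv2.COLOR_RGB2HSV); m=((h[...,0]>50)&(h[...,0]<80)&(h[...,1]>110)).astype('u1')
m[:,:170]=0;m[:,235:]=0;m[:172]=0
pts=np.array([atz(b,(x,y),.045)[:2] for y,x in np.argwhere(m)]); 
hull=cv2.convexHull(pts.astype('f4')); print('drum circle',cv2.minEnclosingCircle(hull))
```

```text
cam top pos [ 0.349 -0.009  1.406]
plateL [ 0.577  -0.0979  0.117 ]
plateR [ 0.573  -0.2654  0.117 ]
railL [0.6965 0.1619 0.07  ]
railR [ 0.6914 -0.0635  0.07  ]
rail2L [0.7843 0.1617 0.07  ]
rail2R [ 0.7794 -0.0661  0.07  ]
drumc [0.5681 0.1467 0.045 ]
clip [0.5604 0.0798 0.061 ]
tip [0.5698 0.177  0.104 ]
hub [0.569  0.1467 0.104 ]
hubdisc [0.5674 0.1471 0.1   ]
scene plateL [ 0.5811 -0.093   0.117 ]
scene plateR [ 0.5731 -0.2607  0.117 ]
scene clip [0.5707 0.0827 0.061 ]
scene tip [0.579  0.1803 0.104 ]
clip tri [0.5618 0.0819 0.0524]
wheel 0.63 [325.1, 196.0] 415
315 341 189 207
wheel 0.9 [200.7, 189.4] 357
190 210 180 200
index_mark 0.46 [297.4, 207.5] 61
295 303 205 212
puller 0.63 [210.5, 192.8] 939
161 228 185 212
puller 0.69 [293.1, 181.0] 854
282 347 145 190
drum circle ((0.5681684613227844, 0.14748285710811615), 0.0770820900797844)
```

Run:
```python
import cv2,numpy as np
a=cv2.imread('pics/s0.png');b=cv2.imread('pics/t0.png')
x=cv2.resize(b[160:225,170:235],(520,520),interpolation=cv2.INTER_CUBIC)
y=cv2.resize(a[180:245,285:365],(640,520),interpolation=cv2.INTER_CUBIC)[:, :280+0] if 0 else cv2.resize(a[180:232,290:360],(280*2-280+0,208),interpolation=cv2.INTER_CUBIC)
im=np.zeros((600,800,3),'u1'); im[:520,:520]=x; im[:208,520:800]=y
cv2.imwrite('pics/z0.png',im)
```

```text
(no output)
```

View pics/z0.png

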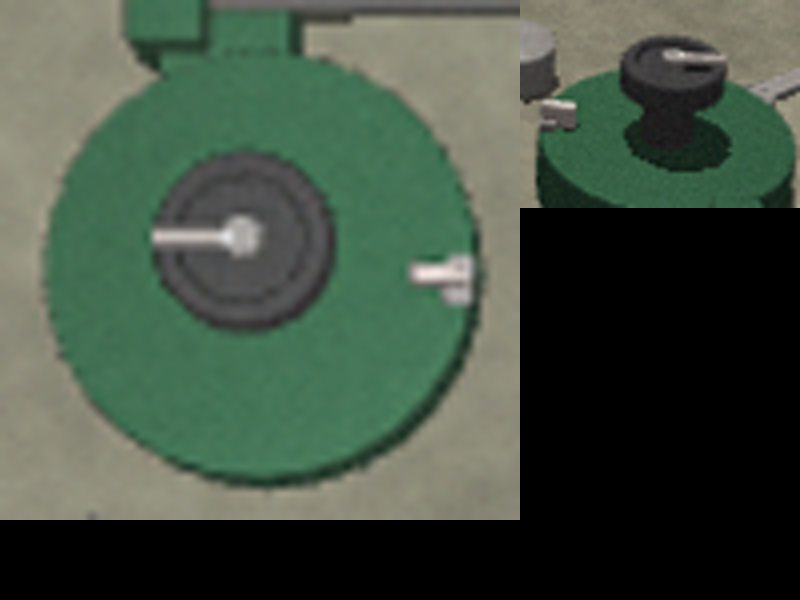

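>>> play_rows([
  [0.2,-0.2,-0.05,0,0,-0.11,100],
  [0.4,-0.4,-0.1,0,0,-0.22,100],
  [0.6,-0.6,-0.15,0,0,-0.33,100],
  [0.8,-0.8,-0.15,0,0,-0.44,100],
  [1,-1,-0.15,0,0,-0.55,100],
], squeeze=40)

```text
time: 2.52
ee_pos: [0.2931, -0.3661, 0.2529]
eef_rot: [0.852, 0.523, -0.0, 0.001]
ft_force: [0.9, -1.0, 0.1]
width: 0.0872
```

```bash
cat >> h.py <<'E'
def st():
    s=r.read_state(); M=Rot.from_quat(s['eef_rot']).as_matrix()
    print('t',s['time'],'pos',s['ee_pos'].round(4),'yaw',np.degrees(np.arctan2(M[1,0],M[0,0])).round(2),'tz',M[:,2].round(3),'j',s['joint_positions'].round(2),'F',s['ft_force'].round(1),'T',s['torque'].round(2),'w',round(float(s['width']),4))
def yawR(deg): return Rot.from_euler('z',deg,degrees=True)*Rot.from_euler('x',180,degrees=True)
E
python3 -c "
from h import *
st()
print(go([.56,.13,.25],yawR(200)))"
```

```text
t 2.525 pos [ 0.2931 -0.3661  0.2529] yaw 63.11 tz [ 0.    -0.001 -1.   ] j [ 1.13 -0.01 -0.33  1.79 -0.    1.36  0.33] F [ 0.9 -1.   0.1] T [-0.01 -0.14 -0.01] w 0.0872
(array([2.8159, 0.0681, 0.0126]), array([-3.000e-04,  9.000e-04, -1.521e+00]))
```

>>> play_rows([
  [0.2,0,0,0,0,-0.11,100],
  [0.4,0,0,0,0,-0.22,100],
  [0.6,0,0,0,0,-0.33,100],
  [0.8,0,0,0,0,-0.44,100],
  [1,0,0,0,0,-0.55,100],
])

```text
time: 3.15
ee_pos: [0.3843, -0.1887, 0.2528]
eef_rot: [0.555, 0.832, -0.0, 0.0]
ft_force: [-0.3, 0.1, 0.2]
width: 0.0868
```

```bash
python3 -c "
from h import *
st()
print(go([.56,.13,.25],yawR(200)))"
```

```text
t 3.15 pos [ 0.3843 -0.1887  0.2528] yaw 112.6 tz [ 0.    -0.001 -1.   ] j [ 0.92 -0.11 -0.52  1.87 -0.05  1.36  0.8 ] F [-0.3  0.1  0.2] T [-0.01 -0.18  0.07] w 0.0868
(array([1.1332, 1.4236, 0.0133]), array([-3.000e-04,  5.000e-04, -9.711e-01]))
```

>>> play_rows([
  [0.12,0.15,0,0,0,-0.1,100],
  [0.24,0.3,0,0,0,-0.2,100],
  [0.38,0.47,0,0,0,-0.3,100],
  [0.5,0.63,0,0,0,-0.4,100],
  [0.6,0.75,0,0,0,-0.5,100],
])

```text
time: 3.78
ee_pos: [0.4777, -0.0203, 0.2528]
eef_rot: [0.194, 0.981, 0.0, 0.0]
ft_force: [-0.3, -0.1, 0.3]
width: 0.0871
```

```bash
python3 -c "
from h import *
st()
print(go([.54,.12,.25],yawR(200)))"
```

```text
t 3.775 pos [ 0.4777 -0.0203  0.2528] yaw 157.63 tz [ 0.001 -0.    -1.   ] j [ 0.69  0.03 -0.74  1.75  0.02  1.36  1.12] F [-0.3 -0.1  0.3] T [ 0.05 -0.16  0.02] w 0.0871
(array([-0.021 ,  0.7673,  0.0139]), array([-0.000e+00,  4.000e-04, -4.707e-01]))
```

>>> play_rows([
  [0,0.2,0,0,0,-0.1,100],
  [-0.02,0.4,0,0,0,-0.2,100],
  [-0.02,0.6,0,0,0,-0.3,100],
  [-0.02,0.77,0,0,0,-0.4,100],
  [-0.02,0.77,0,0,0,-0.47,100],
])

```text
time: 4.4
ee_pos: [0.5403, 0.1217, 0.2525]
eef_rot: [-0.174, 0.985, 0.001, 0.0]
ft_force: [0.1, -0.8, 0.0]
width: 0.0869
```

```bash
cat >> h.py <<'E'
def wray(p,xy):
    K=p['mtx']; v=np.array([(xy[0]-K[0,2])/K[0,0],(xy[1]-K[1,2])/K[1,1]]); th=np.linalg.norm(v)
    d=np.array([*(np.sin(th)*v/max(th,1e-9)),np.cos(th)]); R=np.array(p['R']); return -R.T@np.array(p['t']), R.T@d
def watz(p,xy,z):
    o,d=wray(p,xy); return o+d*(z-o[2])/d[2]
def wproj(p,X):
    c=np.array(p['R'])@np.array(X)+np.array(p['t']); th=np.arctan2(np.hypot(c[0],c[1]),c[2]); u=c[:2]/np.hypot(c[0],c[1])*th
    return np.array([u[0]*p['mtx'][0,0]+p['mtx'][0,2],u[1]*p['mtx'][1,1]+p['mtx'][1,2]])
E
python3 -c "
from h import *
st()
p=shot('wrist','w1'); print(p['mtx'].round(1).tolist(),(-np.array(p['R']).T@p['t']).round(3))
for k,z in dict(wheel_center=.09,pointer_tip=.102,index_mark=.102,button_face=.1,puller_grip=.1).items():
    for l in eyes.landmark_of(p,k)[:1]: print(k,np.round(l['xy'],1),l['p'],watz(p,l['xy'],z).round(4))
"
```

```text
t 4.4 pos [0.5403 0.1217 0.2525] yaw -159.93 tz [-0.     0.002 -1.   ] j [ 0.47  0.27 -0.91  1.57  0.22  1.4   1.46] F [ 0.1 -0.8  0. ] T [ 0.04 -0.17  0.02] w 0.0869
[[297.3, 0.0, 254.0], [0.0, 297.3, 190.8], [0.0, 0.0, 1.0]] [0.47  0.097 0.413]
wheel_center [266.7 208.1] 0.69 [0.5702 0.149  0.09  ]
pointer_tip [290.5 222.3] 0.73 [0.5733 0.1785 0.102 ]
index_mark [185.9 129.7] 0.61 [0.514  0.0362 0.102 ]
button_face [ 75.2 187.4] 0.62 [ 0.625  -0.0833  0.1   ]
puller_grip [ 56.6 179.5] 0.66 [ 0.6251 -0.1143  0.1   ]
```

View pics/w1.png

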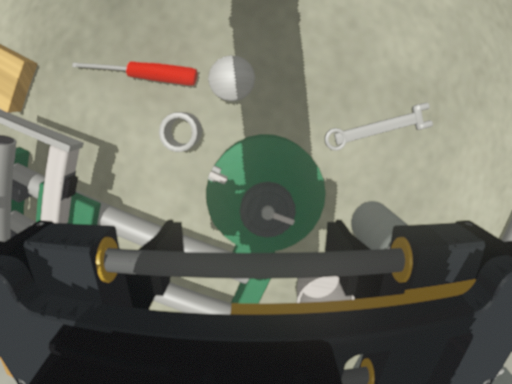

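```bash
python3 -c "
from h import *
p=shot('wrist')
for n,q,z in [('clip',(217,174.5),.058),('clipin',(226,179),.061),('clipout',(209,171),.058),('hub',(267,212),.104),('wheelc',(267.5,209),.1),('tip',(291,221.5),.104)]: print(n,watz(p,q,z).round(4))
im=p['image']
h=cv2.cvtColor(im,cv2.COLOR_RGB2HSV); m=(h[...,1]<60)&(h[...,2]>130)
m[:,:205]=0;m[:,232:]=0;m[:162]=0;m[190:]=0
big=cv2.resize(im[130:260,200:340],(800,743),interpolation=cv2.INTER_CUBIC)[:600]
cv2.imwrite('pics/w1z.png',big[...,::-1])
"
```

```text
clip [0.56   0.0769 0.058 ]
clipin [0.5609 0.0893 0.061 ]
clipout [0.559  0.0662 0.058 ]
hub [0.5704 0.1442 0.104 ]
wheelc [0.5682 0.1442 0.1   ]
tip [0.5722 0.1737 0.104 ]
```

View pics/w1z.png

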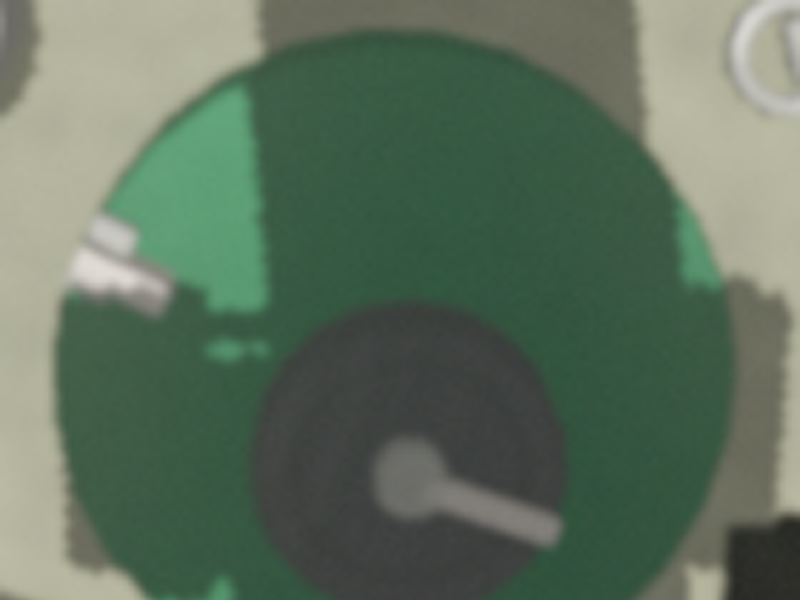

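```bash
python3 -c "
from h import *
p=shot('wrist')
for q in [(221,178.1),(228.9,180.75),(213.1,175.8)]: print(watz(p,q,.061).round(4))
print(go([.569,.147,.12],yawR(200)));print(go([.569,.147,.071],yawR(200)))"
```

```text
[0.5619 0.0832 0.061 ]
[0.5619 0.0934 0.061 ]
[0.5624 0.0731 0.061 ]
(array([-0.1835,  0.0889,  0.6633]), array([-0.0004,  0.0001, -0.006 ]))
(array([-0.1835,  0.089 ,  0.9083]), array([-0.0004,  0.0001, -0.006 ]))
```

>>> play_rows([
  [-0.1,0.05,0.2,0,0,0,100],
  [-0.184,0.089,0.4,0,0,0,100],
  [-0.184,0.089,0.6,0,0,0,100],
  [-0.184,0.089,0.8,0,0,0,100],
  [-0.184,0.089,0.908,0,0,0,100],
])

```text
time: 5.42
ee_pos: [0.5682, 0.147, 0.0691]
eef_rot: [-0.17, 0.986, -0.0, -0.001]
ft_force: [0.0, 0.0, 0.2]
width: 0.087
```

>>> play_rows([
  [0,0,0,0,0,0,100],
  [0,0,0,0,0,0,0],
  [0,0,0,0,0,0,0],
  [0,0,0,0,0,0,0],
  [0,0,0,0,0,0,0],
], squeeze=30)

```text
time: 6.05
ee_pos: [0.5692, 0.1488, 0.0718]
eef_rot: [-0.17, 0.985, 0.001, 0.001]
ft_force: [-2.0, 2.5, 5.8]
width: 0.0635
```

```bash
python3 -c "
from h import *
st()"
```

```text
t 6.05 pos [0.5692 0.1488 0.0718] yaw -160.38 tz [ 0.001  0.001 -1.   ] j [ 0.32  0.52 -0.83  1.7   0.42  1.11  1.28] F [-2.   2.5  5.8] T [ 0.88  0.26 -0.09] w 0.0635
```

>>> play_rows([
  [0,0,0,0,0,0.09,0],
  [0,0,0,0,0,0.18,0],
  [0,0,0,0,0,0.28,0],
  [0,0,0,0,0,0.39,0],
  [0,0,0,0,0,0.5,0],
])

```text
time: 6.68
ee_pos: [0.5693, 0.1514, 0.0719]
eef_rot: [0.221, 0.975, 0.002, 0.001]
ft_force: [3.9, 13.4, -0.9]
width: 0.0633
```

```bash
python3 -c "
from h import *
st()"
```

```text
t 6.675 pos [0.5693 0.1514 0.0719] yaw 154.45 tz [ 0.002  0.004 -1.   ] j [ 0.21  0.47 -0.68  1.7   0.33  1.08  0.55] F [ 3.9 13.4 -0.9] T [ 2.38 -0.66  0.4 ] w 0.0633
```

>>> play_rows([
  [0.004,0.01,0,0,0,0.1,0],
  [0.006,0.02,0,0,0,0.2,0],
  [0.006,0.02,0,0,0,0.3,0],
  [0.006,0.02,0,0,0,0.4,0],
  [0.006,0.02,0,0,0,0.5,0],
])

```text
time: 7.3
ee_pos: [0.5713, 0.1532, 0.0719]
eef_rot: [0.578, 0.816, 0.002, 0.001]
ft_force: [9.1, 5.8, -4.4]
width: 0.0634
```

```bash
python3 -c "
from h import *
st()"
```

```text
t 7.3 pos [0.5713 0.1532 0.0719] yaw 109.36 tz [ 0.004  0.002 -1.   ] j [ 0.1   0.44 -0.54  1.7   0.25  1.07 -0.18] F [ 9.1  5.8 -4.4] T [ 1.13 -1.68  0.34] w 0.0634
```

>>> play_rows([
  [0.004,0.01,0,0,0,0.1,0],
  [0.004,0.017,0,0,0,0.2,0],
  [0.004,0.017,0,0,0,0.3,0],
  [0.004,0.017,0,0,0,0.4,0],
  [0.004,0.017,0,0,0,0.5,0],
])

```text
time: 7.92
ee_pos: [0.5739, 0.1531, 0.0718]
eef_rot: [0.847, 0.532, 0.001, 0.001]
ft_force: [5.4, -1.0, 1.6]
width: 0.0631
```

```bash
python3 -c "
from h import *
st()
p=shot('wrist','w2')
cv2.imwrite('pics/w2z.png',cv2.resize(p['image'][100:300,150:370],(660,600),interpolation=cv2.INTER_CUBIC)[...,::-1])
"
```

```text
t 7.925 pos [0.5739 0.1531 0.0718] yaw 64.28 tz [ 0.003 -0.    -1.   ] j [-0.01  0.42 -0.4   1.7   0.19  1.06 -0.92] F [ 5.4 -1.   1.6] T [-0.3  -0.97  0.3 ] w 0.0631
```

View pics/w2z.png

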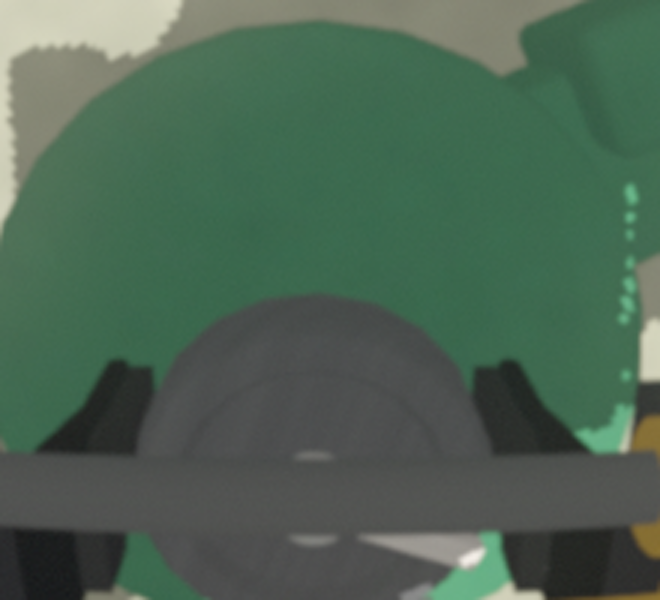

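>>> play_rows([
  [0.004,0.009,0,0,0,0.1,0],
  [0.004,0.009,0,0,0,0.2,0],
  [0.004,0.009,0,0,0,0.3,0],
  [0.004,0.009,0,0,0,0.4,0],
  [0.004,0.009,0,0,0,0.5,0],
])

```text
time: 8.6
ee_pos: [0.5757, 0.1512, 0.0718]
eef_rot: [0.986, 0.168, 0.001, 0.001]
ft_force: [1.3, -8.2, 6.1]
width: 0.0633
```

```bash
python3 -c "
from h import *
st()
p=shot('top','t3');q=shot('scene','s3')
A=cv2.resize(p['image'][160:225,170:235],(400,400),interpolation=cv2.INTER_CUBIC)
B=cv2.resize(q['image'][180:245,285:365],(400,325),interpolation=cv2.INTER_CUBIC)
im=np.zeros((400,800,3),'u1');im[:,:400]=A;im[:325,400:]=B
cv2.imwrite('pics/z3.png',im[...,::-1])
"
```

```text
t 8.6 pos [0.5757 0.1512 0.0718] yaw 19.35 tz [ 0.002 -0.003 -1.   ] j [-0.12  0.41 -0.26  1.7   0.12  1.05 -1.66] F [ 1.3 -8.2  6.1] T [-1.61 -0.34  0.32] w 0.0633
```

View pics/z3.png

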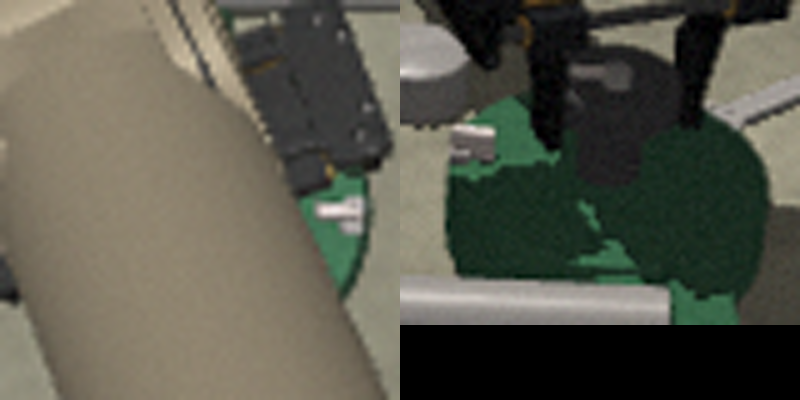

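>>> play_rows([
  [0,0.02,0,0,0,0.025,0],
  [0,0.03,0,0,0,0.045,0],
  [0,0.03,0,0,0,0.045,0],
  [0,0.03,0,0,0,0.045,100],
  [0,0.03,0,0,0,0.045,100],
])

```text
time: 9.32
ee_pos: [0.5764, 0.1475, 0.0708]
eef_rot: [0.991, 0.136, -0.0, 0.0]
ft_force: [0.3, -0.3, -0.4]
width: 0.0761
```

```bash
python3 -c "
from h import *
st()
print(go([.53,.08,.25],yawR(90)))
"
```

```text
t 9.325 pos [0.5764 0.1475 0.0708] yaw 15.6 tz [-0.    -0.001 -1.   ] j [-0.12  0.41 -0.25  1.7   0.11  1.05 -1.71] F [ 0.3 -0.3 -0.4] T [-0.    0.03 -0.01] w 0.0761
(array([-0.3147,  0.2631, -0.8958]), array([ 1.000e-04,  5.000e-04, -8.267e-01]))
```

>>> play_rows([
  [0,0,-0.25,0,0,0,100],
  [0,0,-0.5,0,0,0,100],
  [-0.1,0.1,-0.75,0,0,0.08,100],
  [-0.3,0.25,-0.9,0,0,0.18,100],
  [-0.5,0.37,-0.9,0,0,0.18,100],
])

```text
time: 9.95
ee_pos: [0.5003, 0.0481, 0.2534]
eef_rot: [1.0, -0.007, 0.002, 0.0]
ft_force: [0.3, -0.4, -0.2]
width: 0.0869
```

```bash
python3 -c "
from h import *
st()
p=shot('wrist','w4')
for k,z in dict(wheel_center=.09,pointer_tip=.102,index_mark=.102,button_face=.1,puller_grip=.1,puller_root=.1).items():
    for l in eyes.landmark_of(p,k)[:1]: print(k,np.round(l['xy'],1),l['p'],watz(p,l['xy'],z).round(4))
c=wproj(p,[.572,.15,.09]).astype(int); print(c)
y0,x0=max(c[1]-60,0),max(c[0]-60,0)
cv2.imwrite('pics/w4z.png',cv2.resize(p['image'][y0:y0+110,x0:x0+146],(796,600),interpolation=cv2.INTER_CUBIC)[...,::-1]); print(x0,y0,)
"
```

```text
t 9.95 pos [0.5003 0.0481 0.2534] yaw -0.82 tz [ 0.004 -0.    -1.   ] j [-0.01  0.05 -0.18  1.73  0.01  1.36 -1.78] F [ 0.3 -0.4 -0.2] T [ 0.01  0.   -0.07] w 0.0869
wheel_center [163.6 113.3] 0.85 [0.5743 0.148  0.09  ]
pointer_tip [185.5 117.9] 0.66 [0.5679 0.1202 0.102 ]
button_face [364.8  63.8] 0.7 [ 0.6276 -0.0738  0.1   ]
puller_grip [382.9  65.4] 0.88 [ 0.6279 -0.0959  0.1   ]
puller_root [382.8  19.7] 0.58 [ 0.6826 -0.0983  0.1   ]
[162 115]
102 55
```

View pics/w4z.png

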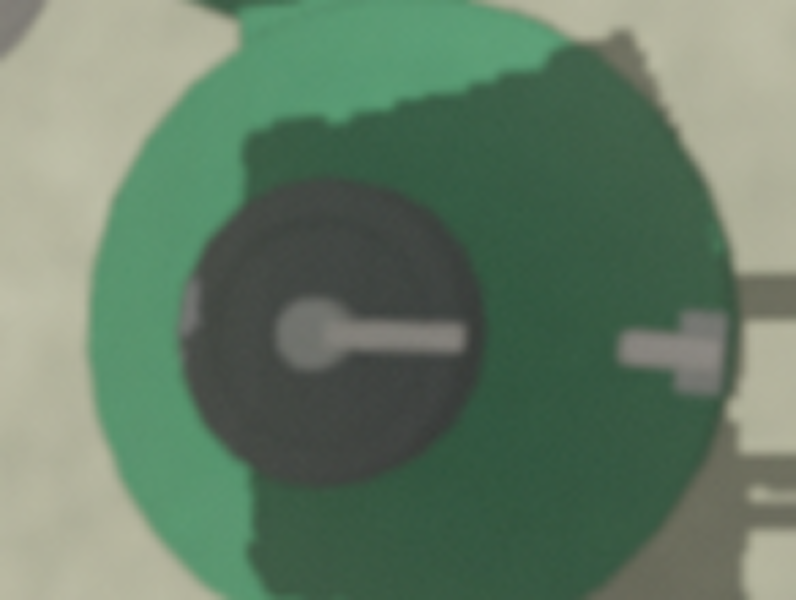

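```bash
python3 -c "
from h import *
p=shot('wrist');b=shot('top','t5')
f=lambda x,y:(102+x/5.452,55+y/5.455)
H=watz(p,f(313,334),.104);T=watz(p,f(465,338),.104);D={}
print('hub',H,'tip',T)
for n,q,z in [('wheelc',f(333,332),.1),('clip in',f(620,348),.061),('clip out',f(722,350),.061)]:
    X=watz(p,q,z); print(n,X.round(4),'ang from hub',np.degrees(np.arctan2(-(X-H)[0],-(X-H)[1])).round(1))
print('ptr',np.degrees(np.arctan2(-(T-H)[0],-(T-H)[1])).round(1))
print('drum centre at .045',watz(p,f(415,330),.045))
X=cv2.resize(b['image'][160:225,170:235],(520,520),interpolation=cv2.INTER_CUBIC);cv2.imwrite('pics/z5.png',X[...,::-1])
"
```

```text
hub [0.57035968 0.1504801  0.104     ] tip [0.56787897 0.11988434 0.104     ]
wheelc [0.5704 0.1476 0.1   ] ang from hub -1.6
clip in [0.5634 0.0954 0.061 ] ang from hub 7.2
clip out [0.5624 0.0734 0.061 ] ang from hub 5.9
ptr 4.6
drum centre at .045 [0.56901748 0.14489402 0.045     ]
```

View pics/z5.png

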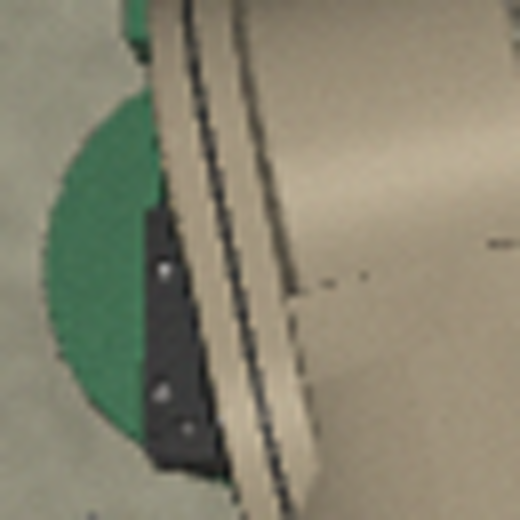

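>>> play_rows([
  [0.06,0.16,0,0,0,0,100],
  [0.12,0.32,0,0,0,0,100],
  [0.18,0.48,0,0,0,0,100],
  [0.24,0.64,0,0,0,0,100],
  [0.3,0.77,0,0,0,0,100],
])

```text
time: 11.02
ee_pos: [0.5588, -0.1057, 0.2504]
eef_rot: [1.0, -0.006, -0.0, 0.0]
ft_force: [0.5, 0.6, -0.0]
width: 0.0867
```

```bash
python3 -c "
from h import *
st()
p=shot('wrist','w6');a=shot('scene')
for k,z in dict(button_face=.1,puller_grip=.1,puller_root=.1).items():
    for l in eyes.landmark_of(p,k)[:1]: print(k,np.round(l['xy'],1),l['p'],watz(p,l['xy'],z).round(4))
    for l in eyes.landmark_of(a,k)[:1]: print('scene',k,np.round(l['xy'],1),l['p'],atz(a,l['xy'],z).round(4))
c=wproj(p,[.62,-.105,.1]).astype(int); print(c)
y0,x0=max(c[1]-75,0),c[0]-100
cv2.imwrite('pics/w6z.png',cv2.resize(p['image'][y0:y0+150,x0:x0+200],(800,600),interpolation=cv2.INTER_CUBIC)[...,::-1]); print(x0,y0,)
"
```

```text
t 11.025 pos [ 0.5588 -0.1057  0.2504] yaw -0.65 tz [-0.001 -0.    -1.   ] j [ 0.15  0.2  -0.05  1.57  0.01  1.37 -1.48] F [ 0.5  0.6 -0. ] T [ 0.05 -0.02  0.04] w 0.0867
button_face [225.1 113.2] 0.6 [ 0.6288 -0.0761  0.1   ]
scene button_face [233.4 204.6] 0.61 [ 0.6268 -0.0757  0.1   ]
puller_grip [245.4 111.8] 0.58 [ 0.6297 -0.0972  0.1   ]
scene puller_grip [223.4 202.9] 0.64 [ 0.6209 -0.1001  0.1   ]
puller_root [246.4  60. ] 0.9 [ 0.6844 -0.099   0.1   ]
scene puller_root [217.4 221.8] 0.88 [ 0.6966 -0.1043  0.1   ]
[253 120]
153 45
```

View pics/w6z.png

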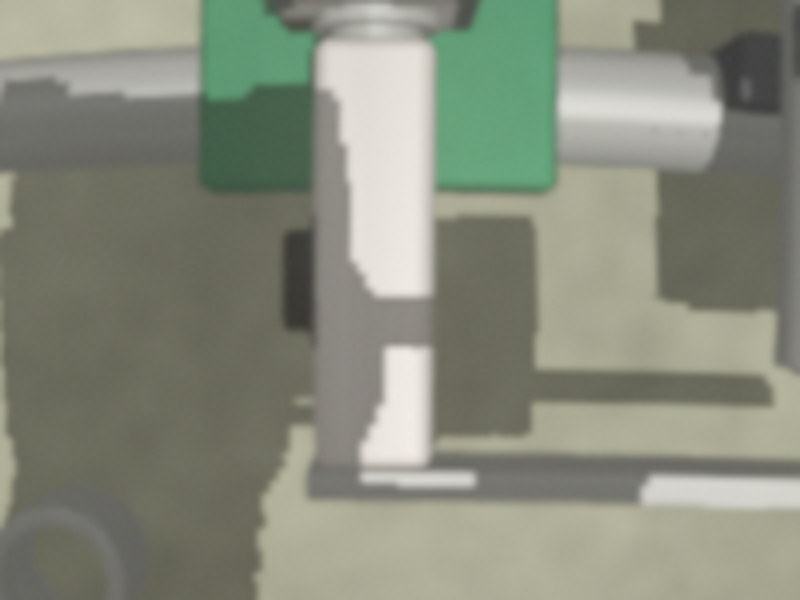

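```bash
python3 -c "
from h import *
p=shot('wrist')
f=lambda x,y:(153+x/4,45+y/4)
for n,q,z in [('button c top',f(299,280),.108),('bar c at button',f(374,280),.116),('barfar',f(374,45),.116),('barnear',f(373,460),.116),('plateL',f(312,482),.117),('plateR',f(780,491),.117),('barL',f(315,280),.116),('barR',f(433,280),.116)]: print(n,watz(p,q,z).round(4))
X=[.629,-.0995,.13]
print(go([.629,-.099,.14],yawR(-1.3)),go([.629,-.099,.081],yawR(-1.3)))
"
```

```text
button c top [ 0.6264 -0.0771  0.108 ]
bar c at button [ 0.6262 -0.0963  0.116 ]
barfar [ 0.6852 -0.097   0.116 ]
barnear [ 0.5809 -0.0954  0.116 ]
plateL [ 0.5757 -0.0799  0.117 ]
plateR [ 0.5728 -0.2013  0.117 ]
barL [ 0.6265 -0.0817  0.116 ]
barR [ 0.626  -0.1108  0.116 ]
(array([ 0.3539, -0.0273,  0.5552]), array([-0.0001, -0.0001,  0.008 ])) (array([ 0.3539, -0.0273,  0.8502]), array([-0.0001, -0.0001,  0.008 ]))
```

>>> play_rows([
  [0.17,-0.02,0.15,0,0,0,100],
  [0.343,-0.025,0.3,0,0,0,100],
  [0.343,-0.025,0.5,0,0,0,100],
  [0.343,-0.025,0.7,0,0,0,100],
  [0.343,-0.025,0.85,0,0,0,100],
])

```text
time: 12.1
ee_pos: [0.6262, -0.0998, 0.0792]
eef_rot: [1.0, -0.005, -0.001, -0.0]
ft_force: [0.1, -0.4, 0.5]
width: 0.0869
```

>>> play_rows([
  [0,0,0,0,0,0.005,100],
  [0,0,0,0,0,0.005,0],
  [0,0,0,0,0,0.005,0],
  [0,0,0,0,0,0.005,0],
  [0,0,0,0,0,0.005,0],
], squeeze=40)

```text
time: 12.72
ee_pos: [0.6271, -0.1006, 0.0815]
eef_rot: [1.0, -0.01, 0.0, 0.0]
ft_force: [0.6, 0.1, 0.9]
width: 0.0551
```

>>> play_rows([
  [0,0,0,0,0,0,0],
  [0,0,0,0,0,0,0],
  [0,0,0,0,0,0,0],
])

```text
time: 13.1
ee_pos: [0.6268, -0.0985, 0.0811]
eef_rot: [1.0, -0.009, -0.0, -0.001]
ft_force: [-1.8, 7.2, 2.8]
width: 0.0299
```

```bash
python3 -c "
from h import *
st()"
```

```text
t 13.1 pos [ 0.6268 -0.0985  0.0811] yaw -1.0 tz [-0.     0.002 -1.   ] j [ 0.13  0.46 -0.05  1.59  0.02  1.09 -1.52] F [-1.8  7.2  2.8] T [1.51 0.39 0.37] w 0.0299
```

>>> play_rows([
  [-0.05,-0.012,0,0,0,0,0],
  [-0.12,-0.012,0,0,0,0,0],
  [-0.19,-0.012,0,0,0,0,0],
  [-0.26,-0.012,0,0,0,0,0],
  [-0.31,-0.012,0,0,0,0,0],
])

```text
time: 13.72
ee_pos: [0.565, -0.097, 0.0812]
eef_rot: [1.0, -0.01, 0.001, 0.0]
ft_force: [6.7, 1.0, -3.8]
width: 0.0297
```

```bash
python3 -c "
from h import *
st()"
```

```text
t 13.725 pos [ 0.565  -0.097   0.0812] yaw -1.1 tz [ 0.002 -0.    -1.   ] j [ 0.14  0.34 -0.06  1.76  0.02  1.04 -1.52] F [ 6.7  1.  -3.8] T [ 0.23 -1.31  0.34] w 0.0297
```

Moved 61.8 mm with force about 6.7 N: at the first stop. On to the second.

>>> play_rows([
  [-0.06,0,0,0,0,0,0],
  [-0.13,0,0,0,0,0,0],
  [-0.2,0,0,0,0,0,0],
  [-0.26,0,0,0,0,0,0],
  [-0.31,0,0,0,0,0,0],
])

```text
time: 14.35
ee_pos: [0.5058, -0.0959, 0.082]
eef_rot: [1.0, -0.01, 0.004, 0.0]
ft_force: [33.9, -1.4, -15.9]
width: 0.0297
```

>>> play_rows([
  [-0.01,0,0,0,0,0,0],
  [-0.015,0,0,0,0,0,0],
  [-0.015,0,0,0,0,0,0],
])

```text
time: 14.72
ee_pos: [0.5056, -0.0959, 0.0822]
eef_rot: [1.0, -0.01, 0.006, 0.0]
ft_force: [31.1, -0.1, -20.7]
width: 0.0298
```

```bash
python3 -c "
from h import *
st()
p=shot('top','t7');q=shot('scene','s7')
A=cv2.resize(p['image'][140:240,160:360],(800,400),interpolation=cv2.INTER_CUBIC)[:300]
B=cv2.resize(q['image'][160:260,150:370],(800,364),interpolation=cv2.INTER_CUBIC)[:300]
cv2.imwrite('pics/z7.png',np.vstack([A,B])[...,::-1])
"
```

```text
t 14.725 pos [ 0.5056 -0.0959  0.0822] yaw -1.09 tz [ 0.013 -0.001 -1.   ] j [ 0.16  0.21 -0.06  1.92  0.02  0.99 -1.5 ] F [ 31.1  -0.1 -20.7] T [-0.17 -6.24  0.05] w 0.0298
```

View pics/z7.png

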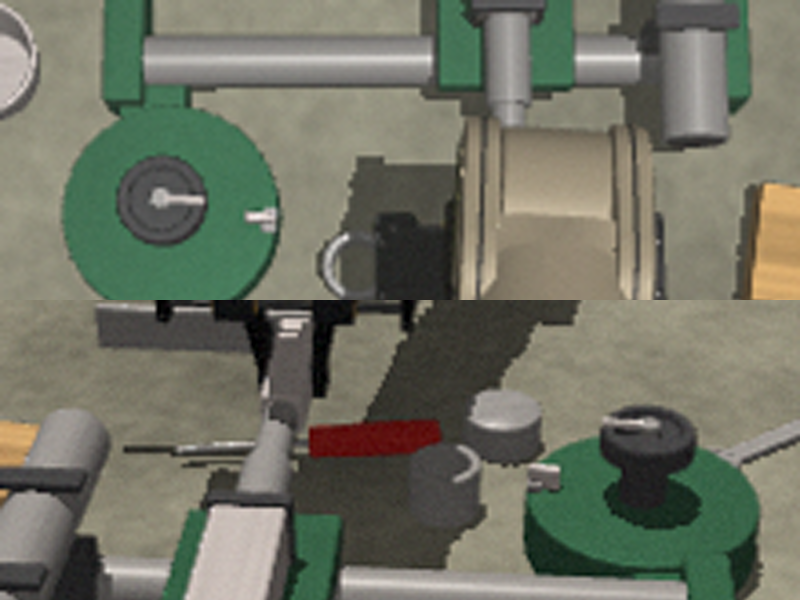

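>>> play_rows([
  [0.005,0,0,0,0,0,0],
  [0.01,0,0,0,0,0,0],
  [0.01,0,0,0,0,0,0],
])

```text
time: 15.2
ee_pos: [0.5058, -0.0959, 0.0819]
eef_rot: [1.0, -0.01, 0.004, 0.0]
ft_force: [20.3, -0.5, -11.7]
width: 0.0298
```

```bash
python3 -c "
from h import *
st()
p=shot('top')
f=lambda x,y:(160+x/4,140+y/4)
H=atz(p,f(160,198),.104);T=atz(p,f(204,200),.104);C=atz(p,f(262,216),.061)
g=lambda X:np.degrees(np.arctan2(-(X-H)[0],-(X-H)[1])).round(1)
print(H,'ptr',g(T),'clip',g(C))"
```

```text
t 15.2 pos [ 0.5058 -0.0959  0.0819] yaw -1.1 tz [ 0.009 -0.001 -1.   ] j [ 0.15  0.22 -0.06  1.92  0.02  1.   -1.5 ] F [ 20.3  -0.5 -11.7] T [-0.07 -4.31  0.09] w 0.0298
[0.56936225 0.14777534 0.104     ] ptr 4.0 clip 6.4
```

Still on the stop (20 N, which is more than the 7.7 N maximum of spring and friction); pointer within 2.4° of the clip. Handing in.

```bash
python3 -c "
from h import *
print(job.close_job()); st()"
```

```text
the job is handed in; nothing more can be done
None
the job is handed in; nothing more can be done
```

I turned the wheel to the index clip, squeezed the button, and pulled the puller out to its second stop. I then handed the job in, at about 15 s, with the gripper still holding the puller there. The interface gives no verdict, so these are my own last checks:

- **Wheel:** One grasp was enough, turning about 184° clockwise. The top camera put the pointer at 4.0° and the clip at 6.4°, about 1.3 mm apart at the tip; the wrist camera agreed to within 3°.
- **Puller:** The gripper moved 121 mm in all, against the nominal 120 mm. The pull force rose to 31 N at the stop. I backed the push off to 20 N, and the position moved only 0.2 mm. The 20 N is well above the spring's roughly 8 N, so it should still have been on the stop. The squeeze was set to 40 N, with the finger opening steady at 29.8 mm.
- **Loose things:** I noticed nothing displaced in the pictures I viewed, but I did not measure their positions again at the end.

Three things disagreed:

- **Mark angle:** The task says the mark lies 1.8 to 2.9 rad from the start, but every camera showed the only clip at about 3.2 rad. I went by the clip I could see.
- **Wheel axis:** During the turn the gripper's position suggested an axis a few millimetres off my camera estimate. I corrected for it while turning.
- **Opening:** The finger opening read about 2 mm under the 32 mm expected with the button in.

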